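# File the bur case back into its packed rack

### The arm

A 6-joint arm with a two-finger parallel gripper is mounted at the origin on the work surface. World frame = base frame: x ahead of the robot, y to its left, z up, the work surface at z = 0. Lengths are in mm, angles in degrees, forces in N, time in s.
With the tool pointing down it reaches from about 300 to 850 mm from the base axis. Payload 4.2 kg.
Tool frame: the origin (TCP) lies midway between the tips of the shut fingers; the grasp point (between the pads) lies 19 mm behind it; z points along the fingers, y is the line along which they close (so a half turn about z gives the same grasp; the last joint's range is limited). The gripper opens to 91 mm and grips with 3 to 60 N. Pads are 32 mm wide; open, the fingers measure 118 mm over their backs; the gripper's body (76 mm by 178 mm) begins 60 mm behind the grasp point.
Start: joints at [-74.313, 18.312, 89.639, -0, 72.044, -1.146], TCP at [166.518, -550.377, 213.976] pointing down, gripper open.
Joint ranges: [-177.97, 177.97], [-48.28, 115.42], [12.27, 149.76], [-77.06, 257.06], [2.81, 150.46], [-146.56, 146.56]. Speed limits (degrees/s): [147.25, 147.25, 180, 180, 180, 180].

### API

Orientations are given as [roll, pitch, yaw] about the fixed x, y, z axes, in that order (R = Rz(yaw) Ry(pitch) Rx(roll)).
In Python, from workcell import state, grab_frame, camera_model, job_done gives the robot as it stands.
- The arm moves only by the shell command python3 -m pendant [OPENING] [FORCE], which reads ROWS from standard input. ROWS is a JSON list that holds a single list of rows (three levels of brackets), with 1 to 8 rows, each of 6 numbers: dx, dy, dz in mm, then a rotation vector rx, ry, rz in degrees; each row shifts and turns the commanded pose from where the row before left it, along the tool's axes as they then stand; what a row does not reach is not made up. A row lasts 1/10 s, in which the tool goes at most 50 mm and 8.59 degrees, less where a joint would pass 70% of its speed; a pose out of reach is approached as far as the arm can. OPENING is the finger opening in mm, set as the command begins (- or left out keeps the last). The fingers move at their own pace and stop on an object; FORCE is the grip in N (left out, the last holds). Time passes only in rows, so rows that do not move let the fingers close. It prints the time, the measured TCP pose, the force, the opening and the grip force at its end. Input that does not fit is refused with a message, and nothing moves.
- state(): the state, without advancing time (a new reading comes with each control period).
- grab_frame(name): name is "scene" or "side" or "wrist"; returns the picture (420x560x3 uint8, blue, green, red); there is no depth.
- camera_model(name): a dict with "fx", "fy", "cx", "cy" (pixels), "D" ([k1, k2, p1, p2, k3] as OpenCV has them; the pictures are not rectified), "T" (4x4, takes a point from camera to world coordinates). Camera axes: x right, y up, looking along -z (the intrinsics and any distortion apply to the point x, -y, -z); pixel columns grow to the right and rows downward; lengths in mm; the calibration is good to about 2 mm. A picture is of the moment at which its call begins: read the wrist's pose just before it. camera_model takes no time and is no camera call; for the wrist camera it gives the pose at the moment of the call.
- job_done(): hands the job in; it is judged then, once.
The state is a dict: "time_s": time; "qpos": joint angles; "qvel": joint speeds; "effort": joint torques, N m; "ee_pos": TCP position; "ee_rot": TCP orientation; "force": force on the tool from outside, world axes, zero at the start; "torque": the same for the moment, N m; "gripper_width": finger opening in mm; "gripper_force": force on a finger pad.
Only numpy, scipy, OpenCV 4.12 (cv2) and the standard library are available. Lean on these libraries where they do the work, as an engineer would, in place of code of your own. Each camera call takes 0.05 s, during which the arm holds its last target. There are 200 camera calls.

### The job

Put the yellow bur case back into the spring-loaded rack on the jeweller's bench, standing directly beside the red case on the side towards the spring pusher, so that it sits between the red case and the case that now touches it. Pick the case up, ease its bevelled nose in from the open front so that the neighbours are nudged apart and stay standing, and push it fully home against the back stop so that it is flush with the row, then let go. The cases are brittle: never force one hard against another or against the rack, and leave the other things on the bench where they are.

Things in the scene. Friction and masses are not known exactly. Their poses are not given: they have to be found in the camera images.
- case_yellow: Yellow bur case to be filed, standing on the bench: rigid plastic, 100 mm long (its x), 20 thick (y), 70 tall (z), about 0.12 kg, same at both ends. Over the last 15 mm at each end both sides are bevelled straight from 20 mm thick to a 9.8 mm wide flat nose, over the full height. Friction 0.25 on cases and rack. Origin: centre of the underside.
- case_red: Red case, same shape and size as the yellow one, standing in the row; its place differs, but it always has a case on either side. All the cases are brittle: wedging one in takes about 5 to 10 N when it is free to slide along the bevels, over 15 N on a neighbour is too much. Origin: centre of the underside.
- case_grey: Grey case, same shape, first in the row, beside the fixed side wall. Origin: centre of the underside.
- case_blue: Blue case, same shape, in the row. Origin: centre of the underside.
- case_green: Green case, same shape, in the row. Origin: centre of the underside.
- case_black: Black case, same shape, last in the row, against the pusher. Origin: centre of the underside.
- rack: Blue steel rack screwed to the bench. x: from the open front to the back stop; y: along the row to the fixed side wall; z up. Origin: on the bench under the back stop's inner face, so a case that is home has its centre at x = -50 mm and its front nose at x = -100 mm. Its floor plate is 3 mm thick and starts at x = -145 mm: a 45 mm landing before the row.
- pusher (a joint): Travel (m) of the spring pusher, a steel plate that presses the row towards the fixed wall: near 0 with five cases, about 0.02 with six, hard stop at 0.027. Pushing it back takes about 2 N at 0 and 3.5 N at 0.02.
- pusher_face (a point): Centre of the pusher plate's face that touches the last case, 38 mm above the bench; the plate is 80 mm long and 55 mm high.
- bench_block: Loose steel bench block, 64 x 64 x 20 mm. Origin: centre of the underside.
- ring_punch: Loose upright steel punch with a round foot 48 mm across, ball, and wooden handle, 168 mm tall. Origin: centre of the underside.
- hammer: Loose hammer lying on the bench, 210 mm long. Origin: under the middle of its handle.
- flux_jar: Loose amber jar, 56 mm across, 55 mm tall. Origin: centre of the underside.
- side_wall (a point): Inner face, top edge, of the fixed side wall (rack y = +75 mm), 60 mm high. The five cases stand packed from here to the pusher, about 1 mm of play in all; they can give way only towards the pusher (-y). So a case pushed in must itself shift 10 mm that way while its bevel runs along the bevel of the neighbour on the wall side. The other wall at y = -65 mm carries the pusher.
- back_stop: The rack's back stop, an upright blue plate across the back of the row, top 50 mm above the bench. Origin: at the foot of its inner face (rack x = 0), on the floor plate, at the middle of its length (rack y = +5 mm).

How it is judged:
By the outcome, as a careful person would: the job done as asked, in the order asked, and still so for the second after the job is handed in, with the robot touching nothing.
It also fails if it takes over 72 s, if anything falls off the work surface, if the arm or the gripper's body presses on something with over 40 N, if the wrist force passes 120 N, or if a joint passes its speed limit or range.

## Working session

There is one attempt and no reset: what is moved stays moved. The work goes in short steps, Python scripts to look and compute and a shell command to move; the robot and the scene stay as the last step left them, time stands still between calls to the robot, and variables do not carry over. Pictures are saved under pics/ and viewed, at most 10 in all, crops included, and the job is handed in when it is done.

```bash
mkdir -p pics
python3 - <<'E'
from workcell import *
import cv2,numpy as np
s=state();print(s['time_s'],s['ee_pos'],s['ee_rot'],s['gripper_width'])
ims=[]
for n in("scene","side"):
    im=grab_frame(n);cv2.imwrite(f"pics/{n}0.png",im)
    c=camera_model(n);print(n,c['fx'],c['cx'],c['cy'],c['D'],np.round(c['T'],3).tolist())
E
```

```text
0.0 [ 166.39315361 -549.88715959  213.12353324] [-1.79900330e+02 -2.88770045e-03  1.68349474e+01] 91.56375381364744
scene 438.5133691318452 281.2246092025312 215.1812572038444 [-0.14365309  0.          0.          0.          0.        ] [[0.305, -0.638, 0.707, 1525.887], [0.952, 0.207, -0.223, -341.373], [-0.004, 0.742, 0.671, 925.979], [0.0, 0.0, 0.0, 1.0]]
side 518.5079613833287 279.1646432701805 211.50736301345083 [-0.06913014  0.          0.          0.          0.        ] [[-0.749, 0.406, -0.524, -73.147], [-0.663, -0.466, 0.586, 729.71], [-0.006, 0.787, 0.618, 882.494], [0.0, 0.0, 0.0, 1.0]]
```

View pics/scene0.png

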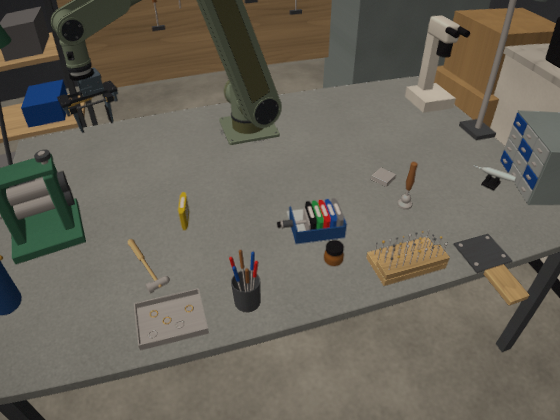

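View pics/side0.png

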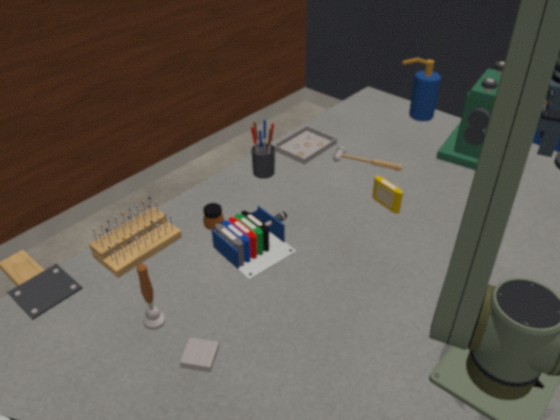

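Rack: scene about (318,220), side about (250,240), with its open front towards the robot. The order from the wall is grey, blue, red, green, black, so yellow goes between red and green. The yellow case is at scene (183,210) and side (387,195).

```bash
cat > h.py <<'E'
from workcell import *
import cv2,numpy as np
def cam(n): return camera_model(n)
def rays(c,uv):
    K=np.array([[c['fx'],0,c['cx']],[0,c['fy'],c['cy']],[0,0,1.]])
    p=cv2.undistortPoints(np.array(uv,float).reshape(-1,1,2),K,np.array(c['D'],float))[:,0]
    d=np.c_[p[:,0],-p[:,1],-np.ones(len(p))]@c['T'][:3,:3].T
    return c['T'][:3,3],d
def plane(c,uv,z):
    o,d=rays(c,uv); return o+d*((z-o[2])/d[:,2])[:,None]
def two(c1,a,c2,b):
    o1,d1=rays(c1,[a]);o2,d2=rays(c2,[b]);A=np.c_[d1[0],-d2[0]]
    t=np.linalg.lstsq(A,o2-o1,rcond=None)[0];p=o1+t[0]*d1[0];q=o2+t[1]*d2[0]
    return (p+q)/2,np.linalg.norm(p-q)
def mask(im,lo,hi):
    return cv2.inRange(cv2.cvtColor(im,cv2.COLOR_BGR2HSV),lo,hi)
E
python3 - <<'E'
from h import *
cs={n:cam(n) for n in("scene","side")}
for n in cs: cs[n]={k:np.array(v) for k,v in cs[n].items()}
R={}
for n,b in(("scene",(165,185,205,235)),("side",(365,170,410,220))):
    im=cv2.imread(f"pics/{n}0.png")
    m=np.zeros(im.shape[:2],np.uint8);m[b[1]:b[3],b[0]:b[2]]=mask(im,(20,120,60),(35,255,255))[b[1]:b[3],b[0]:b[2]]
    M=cv2.moments(m,True);R[n]=(M['m10']/M['m00'],M['m01']/M['m00']);print(n,R[n],M['m00'])
print(two(cs['scene'],R['scene'],cs['side'],R['side']))
a=cv2.resize(cv2.imread("pics/scene0.png")[190:250,270:360],None,fx=4,fy=4,interpolation=cv2.INTER_CUBIC)
b=cv2.resize(cv2.imread("pics/side0.png")[200:280,205:305],None,fx=4,fy=4,interpolation=cv2.INTER_CUBIC)
c=cv2.resize(cv2.imread("pics/scene0.png")[185:235,160:210],None,fx=4,fy=4,interpolation=cv2.INTER_CUBIC)
d=cv2.resize(cv2.imread("pics/side0.png")[170:220,365:415],None,fx=4,fy=4,interpolation=cv2.INTER_CUBIC)
o=np.zeros((560,800,3),np.uint8);o[:240,:360]=a;o[:320,400:800]=b;o[330:530,:200]=c;o[330:530,400:600]=d
cv2.imwrite("pics/c1.png",o)
E
```

```text
scene (183.02702702702703, 211.95945945945945) 222.0
side (388.353919239905, 194.90261282660333) 421.0
(array([ 470.78184456, -329.6391532 ,   31.30191782]), np.float64(5.484147837422261))
```

View pics/c1.png

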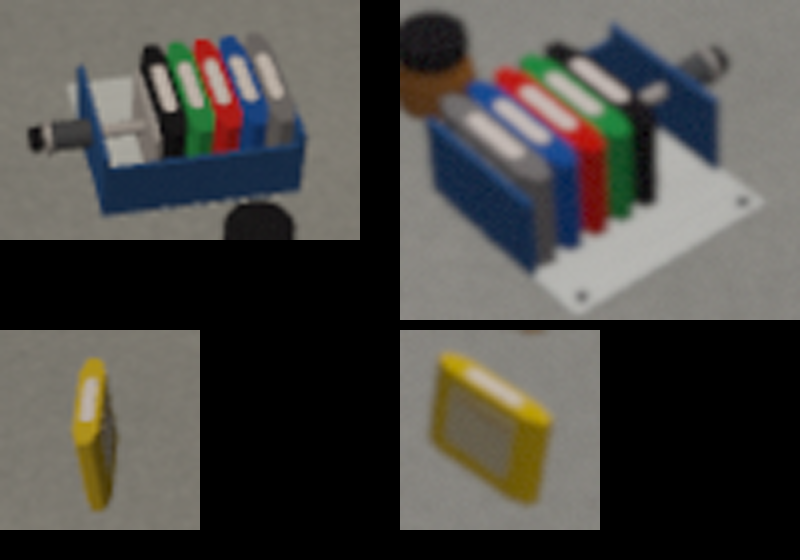

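Run:
```python
from h import *
c=cam('scene');s=cam('side')
print('yel top ends',plane(c,[(183.7,192.2),(181.4,213.5)],70),plane(s,[(365+47/4,170+25/4),(365+145/4,170+85/4)],70))
print('landing',plane(s,[(295.7,250.7),(250,278)],3))
print('cases front-top side',[(n,plane(s,[(205+(u-400)/4,200+v/4)],73)[0].round(1)) for n,u,v in(('grey',540,175),('blue',568,153),('red',595,140),('green',620,125),('black',645,98))])
print('cases back-top scene',[(n,plane(c,[(270+u/4,190+v/4)],73)[0].round(1)) for n,u,v in(('black',152,50),('green',178,48),('red',205,44),('blue',230,40))])
print('punch',plane(c,[(405,203)],0),'block',plane(c,[(383,176)],20),'jar',plane(c,[(334,246)],55))
from scipy.spatial.transform import Rotation as Ro
st=state();w=cam('wrist');Rt=Ro.from_euler('xyz',st['ee_rot'],degrees=True).as_matrix()
print('wrist in tool',(Rt.T@(w['T'][:3,3]-st['ee_pos'])).round(1),(Rt.T@w['T'][:3,:3]).round(3).tolist(),w['fx'],Rt.round(3).tolist())
```

```text
yel top ends [[ 426.88921369 -312.98911575   70.        ]
 [ 524.72136396 -334.00292253   70.        ]] [[ 517.17703022 -338.94345097   70.        ]
 [ 428.48149772 -322.01959076   70.        ]]
landing [[536.79948372 -13.57058466   3.        ]
 [556.68536889 130.54812495   3.        ]]
cases front-top side [('grey', array([602.1, 113.1,  73. ])), ('blue', array([603.5,  88.2,  73. ])), ('red', array([599.6,  69.1,  73. ])), ('green', array([597.8,  49.2,  73. ])), ('black', array([603.7,  20.4,  73. ]))]
cases back-top scene [('black', array([596.7,  36.4,  73. ])), ('green', array([600.6,  55.8,  73. ])), ('red', array([602.5,  76.9,  73. ])), ('blue', array([604. ,  96.6,  73. ]))]
punch [[617.69696009 371.8288803    0.        ]] block [[486.55990642 355.66806224  20.        ]] jar [[772.40742546  48.47975726  55.        ]]
wrist in tool [  80.2    0.2 -170.2] [[-0.0, 0.959, 0.282], [1.0, 0.001, -0.001], [-0.001, 0.282, -0.959]] 375.0112690779629 [[0.957, 0.29, -0.0], [0.29, -0.957, 0.002], [0.0, -0.002, -1.0]]
```

```bash
echo '[[[42,-17,0,0,0,0],[43,-17,0,0,0,0],[43,-17,0,0,0,0],[43,-17,0,0,0,0],[43,-17,0,0,0,0],[43,-17,0,0,0,0],[43,-17,0,0,0,0],[41,-16,0,0,0,0]]]' | python3 -m pendant
echo '[[[0,0,0,0,0,7],[0,0,0,0,0,7],[0,0,0,0,0,7],[0,0,0,0,0,7],[0,0,0,0,0,0],[0,0,0,0,0,0]]]' | python3 -m pendant
python3 - <<'E'
from h import *
s=state();print(s['ee_pos'],s['ee_rot'],s['force'])
w=cam('wrist');im=grab_frame('wrist');cv2.imwrite('pics/w1.png',im)
m=mask(im,(20,100,50),(38,255,255));cs=max(cv2.findContours(m,0,1)[0],key=cv2.contourArea)
r=cv2.minAreaRect(cs);print(r)
b=cv2.boxPoints(r);print(plane(w,b,70))
E
```

```text
time_s: 0.9
ee_pos: [455.0, -320.8, 213.7]
ee_rot: [-180.0, 0.0, 16.9]
force: [0.4, -1.3, -0.0]
gripper_width: 91.1
gripper_force: 0.0
time_s: 1.5
ee_pos: [453.6, -322.3, 213.6]
ee_rot: [-180.0, 0.0, -11.0]
force: [-1.0, -0.4, -0.0]
gripper_width: 91.5
gripper_force: 0.0
[ 453.63894545 -322.31311952  213.6452581 ] [-1.79988048e+02  3.49267465e-02 -1.10232472e+01] [-0.97800942 -0.44787985 -0.01661214]
((410.62359619140625, 376.84246826171875), (24.846092224121094, 298.0227966308594), 87.51044464111328)
[[ 277.50956969 -269.23036446   70.        ]
 [ 227.07513895 -574.79505698   70.        ]
 [ 193.35281698 -578.05811342   70.        ]
 [ 246.33643746 -263.76937646   70.        ]]
```

View pics/w1.png

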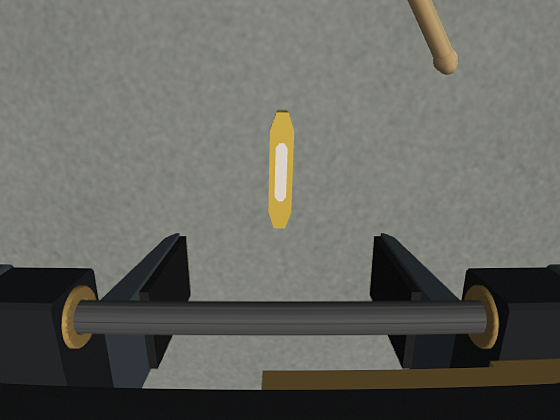

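The yellow case's top runs from (281,110) to (281,228), between the fingers. The hammer handle is at the upper right (430,35), clear of it.

Run:
```python
from h import *
w=cam('wrist');im=cv2.imread('pics/w1.png')
m=np.zeros(im.shape[:2],np.uint8);m[100:236,255:310]=mask(im,(15,60,110),(38,255,255))[100:236,255:310]
c=max(cv2.findContours(m,0,1)[0],key=cv2.contourArea);h=cv2.convexHull(c)
r=cv2.minAreaRect(h);print(r)
P=plane(w,h[:,0],70)[:,:2].astype(np.float32)
r=cv2.minAreaRect(P);print(r);q=cv2.boxPoints(r)
s=state();a=np.radians(s['ee_rot'][2]);X=np.array([np.cos(a),np.sin(a)]);Y=np.array([np.sin(a),-np.cos(a)])
d=np.array(r[0])-s['ee_pos'][:2];print('centre in tool',d@X,d@Y)
```

```text
((280.32940673828125, 169.93576049804688), (24.481897354125977, 116.37548828125), 2.2025980949401855)
((473.3116760253906, -327.19964599609375), (20.39867401123047, 100.08959197998047), 77.2993392944336)
centre in tool 20.20729172183364 0.9969444642419578
```

```bash
echo '[[[0.3,0.5,0,0,0,1.7],[0,0,40,0,0,0],[0,0,40,0,0,0],[0,0,40,0,0,0],[0,0,40,0,0,0],[0,0,34,0,0,0],[0,0,0,0,0,0]]]' | python3 -m pendant 50
echo '[[[0,0,0,0,0,0],[0,0,0,0,0,0],[0,0,0,0,0,0],[0,0,0,0,0,0],[0,0,0,0,0,0],[0,0,0,0,0,0]]]' | python3 -m pendant 10 35
```

```text
time_s: 2.25
ee_pos: [450.9, -320.8, 15.8]
ee_rot: [-179.8, 0.5, -12.9]
force: [0.2, -0.3, 0.4]
gripper_width: 50.1
gripper_force: 0.0
time_s: 2.85
ee_pos: [454.8, -323.5, 21.5]
ee_rot: [179.9, -0.1, -12.9]
force: [-0.8, -0.6, 6.7]
gripper_width: 20.3
gripper_force: 35.0
```

```bash
echo '[[[0,0,-10,0,0,0],[0,0,-20,0,0,0],[0,0,-30,0,0,0],[0,0,-30,0,0,0],[0,0,-18,0,0,0],[-4,-25,0,0,0,0],[-6,-40,0,0,0,0],[-6,-40,0,0,0,0]]]' | python3 -m pendant
echo '[[[-6,-40,0,0,0,0],[-6,-40,0,0,0,0],[-6,-40,0,0,0,0],[-6,-40,0,0,0,0],[-6,-40,0,0,0,0],[-6,-40,0,0,0,0],[-5,-35,0,0,0,0],[-2,-18,0,0,0,0]]]' | python3 -m pendant
echo '[[[0,0,0,0,0,-3],[0,0,0,0,0,-2.4],[0,0,0,0,0,0],[0,0,0,0,0,0],[0,0,0,0,0,0]]]' | python3 -m pendant
python3 - <<'E'
from h import *
im=grab_frame('wrist');cv2.imwrite('pics/w2.png',im)
E
```

```text
time_s: 3.65
ee_pos: [461.5, -216.2, 128.5]
ee_rot: [180.0, -0.0, -13.0]
force: [0.6, 1.3, -0.8]
gripper_width: 19.7
gripper_force: 35.0
time_s: 4.45
ee_pos: [484.9, 80.7, 128.5]
ee_rot: [-180.0, -0.0, -12.7]
force: [0.3, -1.5, -0.7]
gripper_width: 19.9
gripper_force: 35.0
time_s: 4.95
ee_pos: [485.1, 78.0, 128.1]
ee_rot: [180.0, -0.0, -7.5]
force: [0.1, -0.7, -0.3]
gripper_width: 20.0
gripper_force: 35.0
```

View pics/w2.png

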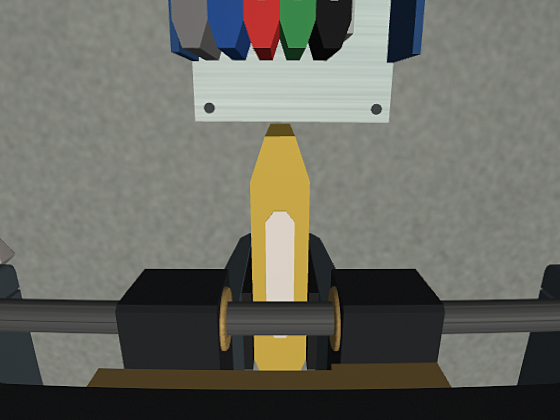

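Run:
```python
from h import *
s=state();w=cam('wrist');im=cv2.imread('pics/w2.png');hsv=cv2.cvtColor(im,cv2.COLOR_BGR2HSV)
print(s['ee_pos'],s['ee_rot'])
red=((hsv[...,0]<8)|(hsv[...,0]>172))&(hsv[...,1]>120);gr=(abs(hsv[...,0].astype(int)-65)<22)&(hsv[...,1]>100)
yl=(abs(hsv[...,0].astype(int)-24)<6)&(hsv[...,1]>100)
def ext(m,v,a,b):
    x=np.flatnonzero(m[v,a:b]);return (x[0]+a,x[-1]+a) if len(x) else None
for v in range(0,64,6): print(v,ext(red,v,225,300),ext(gr,v,265,330), im[v,263],im[v,297])
print('V red',[int(x) for x in hsv[40:64,263,2]],'green',[int(x) for x in hsv[40:64,297,2]])
for v in (125,130,134,136,140,150,160,170,180,190,200): print(v,ext(yl,v,240,320))
print('yV',hsv[120:142,281,2].tolist())
wh=(hsv[...,1]<40)&(hsv[...,2]>170)
g=cv2.cvtColor(im,cv2.COLOR_BGR2GRAY).astype(float)
def edge(u): d=-np.diff(g[112:130,u]);i=d.argmax();return 112+i+.5+.5*(0 if i in(0,len(d)-1) else (d[i+1]-d[i-1])/(2*d[i]-d[i+1]-d[i-1]))
E=[(u,edge(u)) for u in list(range(200,255,5))+list(range(305,385,5))]
P=plane(w,E,3);print(E[0],E[-1]);f=np.polyfit(P[:,1],P[:,0],1);print('landing x=%.3f*y+%.1f'%tuple(f),'yaw',-np.degrees(np.arctan(f[0])),np.std(P[:,0]-np.polyval(f,P[:,1])))
```

```text
[485.08626273  77.97369527 128.08264776] [ 1.79996054e+02 -7.73016612e-03 -7.51513416e+00]
0 (np.int64(243), np.int64(278)) (np.int64(280), np.int64(316)) [ 70  74 188] [ 88 138  81]
6 (np.int64(244), np.int64(278)) (np.int64(280), np.int64(316)) [ 47  50 191] [ 72 133  56]
12 (np.int64(243), np.int64(278)) (np.int64(280), np.int64(315)) [ 47  49 191] [ 73 134  58]
18 (np.int64(244), np.int64(278)) (np.int64(280), np.int64(315)) [ 47  50 191] [ 74 134  58]
24 (np.int64(245), np.int64(279)) (np.int64(280), np.int64(314)) [ 47  50 191] [ 73 133  57]
30 (np.int64(247), np.int64(279)) (np.int64(280), np.int64(311)) [ 47  51 192] [ 74 134  57]
36 (np.int64(249), np.int64(279)) (np.int64(280), np.int64(309)) [ 47  50 191] [ 74 134  57]
42 (np.int64(251), np.int64(277)) (np.int64(281), np.int64(307)) [ 45  49 190] [ 74 134  58]
48 (np.int64(254), np.int64(275)) (np.int64(283), np.int64(304)) [ 5  5 43] [17 32 11]
54 (np.int64(257), np.int64(273)) (np.int64(285), np.int64(301)) [14 16 67] [23 46 17]
60 None None [137 143 136] [134 139 131]
V red [191, 191, 190, 192, 192, 191, 196, 214, 43, 61, 66, 65, 67, 66, 67, 67, 67, 67, 64, 54, 143, 214, 202, 200] green [134, 134, 134, 134, 135, 135, 138, 150, 32, 44, 47, 48, 48, 47, 46, 47, 46, 48, 43, 27, 139, 210, 201, 198]
125 (np.int64(270), np.int64(290))
130 (np.int64(268), np.int64(291))
134 (np.int64(266), np.int64(293))
136 (np.int64(265), np.int64(294))
140 (np.int64(263), np.int64(296))
150 (np.int64(260), np.int64(299))
160 (np.int64(257), np.int64(302))
170 (np.int64(254), np.int64(305))
180 (np.int64(250), np.int64(309))
190 (np.int64(250), np.int64(309))
200 (np.int64(250), np.int64(309))
yV [207, 177, 138, 114, 92, 90, 90, 91, 91, 91, 90, 90, 91, 92, 88, 76, 182, 208, 202, 200, 199, 199]
(200, np.float64(120.70212765957447)) (380, np.float64(122.34482758620689))
landing x=0.138*y+538.7 yaw -7.877876259762225 0.130280661545162
```

Run:
```python
from h import *
s=state();w=cam('wrist');a=np.radians(s['ee_rot'][2]);X=np.array([np.cos(a),np.sin(a)]);Y=np.array([np.sin(a),-np.cos(a)])
def t(uv,z): 
    P=plane(w,uv,z)[:,:2]; D=P-s['ee_pos'][:2]; return np.c_[P,D@X,D@Y].round(2)
zt=s['ee_pos'][2]+48.5
print('yellow nose, back line',t([(279.5,136),(279.5,190),(250,190),(310,190),(265.2,136),(294.5,136)],zt))
print('red/green interface',t([(279.4,0),(279.4,12),(279,36),(279,47.8)],73))
print('nose red l r, green l r',t([(253.8,47.8),(275.7,47.8),(282.7,47.8),(304.7,47.8)],73))
print('landing',t([(281,121.6)],3))
```

```text
yellow nose, back line [[ 5.5331e+02  6.8900e+01  6.8830e+01  8.0000e-02]
 [ 5.3568e+02  7.1230e+01  5.1040e+01  7.0000e-02]
 [ 5.3697e+02  8.0980e+01  5.1050e+01 -9.7600e+00]
 [ 5.3434e+02  6.1150e+01  5.1030e+01  1.0240e+01]
 [ 5.5392e+02  7.3440e+01  6.8830e+01 -4.5100e+00]
 [ 5.5268e+02  6.4130e+01  6.8830e+01  4.8800e+00]]
red/green interface [[ 6.1698e+02  6.0440e+01  1.3305e+02  1.3000e-01]
 [ 6.1091e+02  6.1240e+01  1.2693e+02  1.3000e-01]
 [ 5.9860e+02  6.3100e+01  1.1449e+02 -1.0000e-01]
 [ 5.9244e+02  6.3910e+01  1.0827e+02 -1.0000e-01]]
nose red l r, green l r [[594.31  77.94 108.29 -14.25]
 [592.68  65.75 108.27  -1.95]
 [592.16  61.85 108.27   1.98]
 [590.57  49.61 108.29  14.33]]
landing [[547.89  68.29  63.53   1.38]]
```

```bash
echo '[[[0,0,0,0,0,-5],[0,0,0,0,0,-4.6],[0,0,0,0,0,0]]]' | python3 -m pendant
echo '[[[0,0,20,0,0,0],[0,0,25,0,0,0],[0,0,25,0,0,0],[0,0,20,0,0,0],[0,0,10,0,0,0],[0,0,0,0,0,0],[0,0,0,0,0,0],[0,0,0,0,0,0]]]' | python3 -m pendant
```

```text
time_s: 5.3
ee_pos: [485.1, 78.0, 128.0]
ee_rot: [180.0, 0.0, 2.1]
force: [-0.2, -0.5, -0.2]
gripper_width: 20.2
gripper_force: 35.0
time_s: 6.1
ee_pos: [486.1, 78.3, 29.0]
ee_rot: [-180.0, -0.1, 2.1]
force: [0.0, 0.4, -0.8]
gripper_width: 19.8
gripper_force: 35.0
```

```bash
echo '[[[10,4,0,0,0,0],[10,4,0,0,0,0],[5.5,2.9,0,0,0,0],[0,0,2,0,0,0],[0,0,0,0,0,0],[0,0,0,0,0,0],[0,0,0,0,0,0],[0,0,0,0,0,0]]]' | python3 -m pendant
echo '[[[0,0,1,0,0,0],[0,0,0,0,0,0],[0,0,0,0,0,0]]]' | python3 -m pendant
echo '[[[0,0,1,0,0,0],[0,0,0,0,0,0],[0,0,0,0,0,0]]]' | python3 -m pendant
echo '[[[0,0,1,0,0,0],[0,0,0,0,0,0],[0,0,0,0,0,0]]]' | python3 -m pendant
```

```text
time_s: 6.9
ee_pos: [510.8, 68.3, 25.9]
ee_rot: [180.0, 0.0, 2.1]
force: [-0.5, 0.2, -1.6]
gripper_width: 19.9
gripper_force: 35.0
time_s: 7.2
ee_pos: [510.9, 68.3, 24.9]
ee_rot: [180.0, 0.0, 2.1]
force: [-0.3, 0.6, -1.6]
gripper_width: 19.9
gripper_force: 35.0
time_s: 7.5
ee_pos: [511.5, 68.3, 24.5]
ee_rot: [-180.0, -0.1, 2.1]
force: [-0.3, -0.7, 5.5]
gripper_width: 19.9
gripper_force: 35.0
time_s: 7.8
ee_pos: [511.8, 68.3, 24.2]
ee_rot: [-180.0, -0.1, 2.1]
force: [-2.2, 0.2, 9.6]
gripper_width: 20.1
gripper_force: 35.0
```

```bash
echo '[[[0,0,-2.3,0,0,0],[0,0,0,0,0,0],[0,0,0,0,0,0],[0,0,0,0,0,0]]]' | python3 -m pendant
python3 - <<'E'
from h import *
s=state();print(s['ee_pos'],s['ee_rot'])
im=grab_frame('wrist');cv2.imwrite('pics/w3.png',cv2.resize(im[0:220,160:400],None,fx=2.5,fy=2.5,interpolation=2))
cv2.imwrite('pics/w3f.png',im)
E
```

```text
time_s: 8.2
ee_pos: [510.7, 68.2, 24.8]
ee_rot: [180.0, 0.1, 2.1]
force: [-0.8, 0.8, -0.7]
gripper_width: 20.1
gripper_force: 35.0
[510.68240646  68.17511207  24.80884065] [1.79990080e+02 5.15926136e-02 2.13436138e+00]
```

View pics/w3.png

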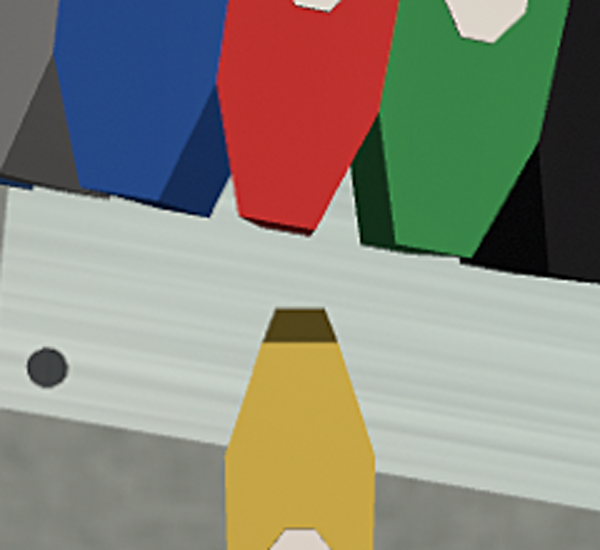

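Run:
```python
from h import *
s=state();w=cam('wrist')
uv=np.array([(309,231),(397,243),(240,216),(470,257),(380,113),(262,342),(338,342),(226,456),(375,456)])/2.5+[160,0]
P=plane(w,uv,73.2)[:,:2]
a=np.radians(-7.9);X=np.array([np.cos(a),np.sin(a)]);Y=np.array([np.sin(a),-np.cos(a)])
for n,p in zip(['redR','greenL','redL','greenR','apex','yL','L','ybL','ybR'],P): print(n,p.round(1),'rel L rack x,%.2f y %.2f'%((p-P[6])@X,(p-P[6])@Y))
print(np.degrees(np.arctan2(*(P[3]-P[2])[::1])))
```

```text
redR [593.1  69.8] rel L rack x,12.87 y -6.09
greenL [592.   58.8] rel L rack x,13.38 y 5.01
redL [594.5  78.5] rel L rack x,13.15 y -14.85
greenR [590.7  49.5] rel L rack x,13.35 y 14.39
apex [607.2  61.8] rel L rack x,28.01 y -0.06
yL [579.1  75.3] rel L rack x,-1.70 y -9.61
L [579.5  65.6] rel L rack x,0.00 y 0.00
ybL [564.   79.7] rel L rack x,-17.29 y -11.87
ybR [564.7  59.9] rel L rack x,-13.85 y 7.61
-172.48598010890305
```

The picture shows L (the yellow case's leading right nose corner) at (338,342). The mouth lies between the red corner (309,231) and the green corner (397,243), 13 mm ahead and well centred.

```bash
echo '[[[5,0.9,0,0,0,0],[5,0.85,0,0,0,0],[2,0.35,0,0,0,0],[0,0,0,0,0,0],[0,0,0,0,0,0]]]' | python3 -m pendant
echo '[[[1,0.2,0,0,0,0],[0.5,0.1,0,0,0,0],[0,0,0,0,0,0],[0,0,0,0,0,0]]]' | python3 -m pendant
echo '[[[0.8,0.1,0,0,0,0],[0,0,0,0,0,0],[0,0,0,0,0,0]]]' | python3 -m pendant
```

```text
time_s: 8.75
ee_pos: [523.0, 66.5, 25.1]
ee_rot: [180.0, 0.0, 2.1]
force: [0.2, 0.4, -2.0]
gripper_width: 19.6
gripper_force: 35.0
time_s: 9.15
ee_pos: [524.5, 66.3, 25.2]
ee_rot: [180.0, 0.0, 2.1]
force: [-0.1, 0.5, -0.6]
gripper_width: 19.9
gripper_force: 35.0
time_s: 9.45
ee_pos: [525.0, 66.2, 25.1]
ee_rot: [180.0, 0.1, 2.1]
force: [-2.1, -0.2, -0.5]
gripper_width: 20.2
gripper_force: 35.0
```

```bash
echo '[[[-0.5,0,0,0,0,0],[-0.35,2,0,0,0,0],[-0.35,2,0,0,0,0],[0,0,0,0,0,0],[0,0,0,0,0,0]]]' | python3 -m pendant
echo '[[[-0.2,1,0,0,0,0],[0,0,0,0,0,0],[0,0,0,0,0,0]]]' | python3 -m pendant
echo '[[[-0.2,1,0,0,0,0],[0,0,0,0,0,0],[0,0,0,0,0,0]]]' | python3 -m pendant
echo '[[[-0.2,1,0,0,0,0],[0,0,0,0,0,0],[0,0,0,0,0,0]]]' | python3 -m pendant
```

```text
time_s: 9.95
ee_pos: [524.5, 62.1, 25.3]
ee_rot: [180.0, -0.0, 2.1]
force: [-0.1, 0.3, -0.4]
gripper_width: 19.9
gripper_force: 35.0
time_s: 10.25
ee_pos: [524.1, 61.4, 25.2]
ee_rot: [-180.0, 0.0, 2.1]
force: [-1.4, 3.1, -0.7]
gripper_width: 20.0
gripper_force: 35.0
time_s: 10.55
ee_pos: [524.0, 60.3, 25.2]
ee_rot: [-180.0, 0.0, 2.1]
force: [-0.3, 3.2, -1.1]
gripper_width: 19.9
gripper_force: 35.0
time_s: 10.85
ee_pos: [523.7, 59.2, 25.2]
ee_rot: [180.0, 0.0, 2.1]
force: [-0.9, 2.8, -0.2]
gripper_width: 20.1
gripper_force: 35.0
```

```bash
echo '[[[-0.2,1,0,0,0,0],[0,0,0,0,0,0],[0.2,-3,0,0,0,2.5],[0.2,-3,0,0,0,2.5],[0,0,0,0,0,0],[0,0,0,0,0,0]]]' | python3 -m pendant
echo '[[[0.2,-3,0,0,0,2.5],[0.2,-3,0,0,0,2.5],[0,0,0,0,0,0],[0,0,0,0,0,0],[0,0,0,0,0,0]]]' | python3 -m pendant
python3 - <<'E'
from h import *
s=state();print(s['ee_pos'],s['ee_rot'])
im=grab_frame('wrist');cv2.imwrite('pics/w4.png',cv2.resize(im[0:220,160:400],None,fx=2.5,fy=2.5,interpolation=2))
E
```

```text
time_s: 11.45
ee_pos: [524.0, 64.1, 25.2]
ee_rot: [180.0, -0.0, -2.8]
force: [-0.7, 2.6, -0.6]
gripper_width: 19.7
gripper_force: 35.0
time_s: 11.95
ee_pos: [524.9, 70.1, 25.3]
ee_rot: [-180.0, -0.0, -7.8]
force: [-0.5, 2.1, -1.3]
gripper_width: 19.8
gripper_force: 35.0
[524.94761243  70.07766475  25.27586347] [-1.79996045e+02 -1.79804761e-02 -7.82620326e+00]
```

View pics/w4.png

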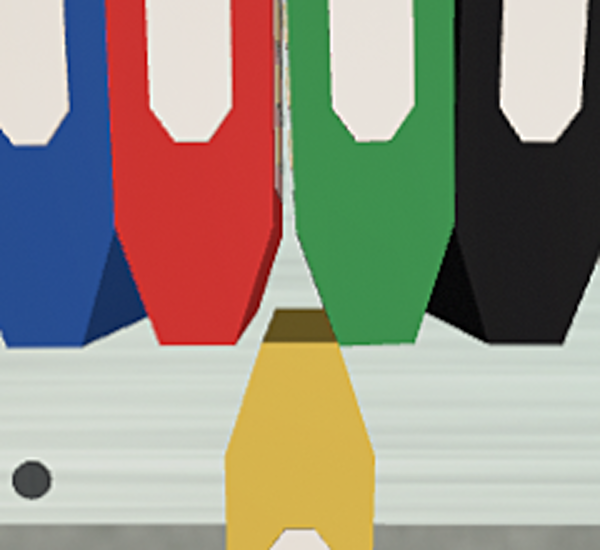

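The gap is open. The yellow nose (262..338, 343) is at the mouth, clear of the red corner (236,343) by about 3.4 mm and touching green's corner at (340,343).

```bash
echo '[[[2,0.5,0,0,0,0],[2,0.5,0,0,0,0],[0,0,0,0,0,0],[0,0,0,0,0,0]]]' | python3 -m pendant
echo '[[[2,0.5,0,0,0,0],[2,0.4,0,0,0,0],[0,0,0,0,0,0],[0,0,0,0,0,0]]]' | python3 -m pendant
echo '[[[2,0.5,0,0,0,0],[2,0.4,0,0,0,0],[0,0,0,0,0,0],[0,0,0,0,0,0]]]' | python3 -m pendant
```

```text
time_s: 12.4
ee_pos: [528.7, 68.6, 25.1]
ee_rot: [180.0, 0.0, -7.9]
force: [-1.2, 3.1, -1.2]
gripper_width: 19.6
gripper_force: 35.0
time_s: 12.8
ee_pos: [532.8, 67.1, 25.2]
ee_rot: [180.0, -0.0, -7.9]
force: [0.1, 1.8, -0.7]
gripper_width: 19.9
gripper_force: 35.0
time_s: 13.2
ee_pos: [536.5, 65.7, 25.2]
ee_rot: [180.0, -0.0, -7.9]
force: [-1.4, 3.6, -1.6]
gripper_width: 19.8
gripper_force: 35.0
```

```bash
echo '[[[2,0.5,0,0,0,0],[2,0.4,0,0,0,0],[0,0,0,0,0,0],[0,0,0,0,0,0]]]' | python3 -m pendant
echo '[[[2,0.5,0,0,0,0],[2,0.5,0,0,0,0],[0,0,0,0,0,0],[0,0,0,0,0,0]]]' | python3 -m pendant
echo '[[[2,0.5,0,0,0,0],[2,0.5,0,0,0,0],[0,0,0,0,0,0],[0,0,0,0,0,0]]]' | python3 -m pendant
python3 - <<'E'
from h import *
im=grab_frame('wrist');cv2.imwrite('pics/w5.png',cv2.resize(im[0:220,160:400],None,fx=2.5,fy=2.5,interpolation=2))
E
```

```text
time_s: 13.6
ee_pos: [540.8, 64.2, 25.3]
ee_rot: [-180.0, -0.1, -7.9]
force: [-0.2, 3.4, -1.5]
gripper_width: 20.2
gripper_force: 35.0
time_s: 14.0
ee_pos: [544.4, 62.7, 25.2]
ee_rot: [180.0, -0.0, -7.9]
force: [0.1, 3.3, -1.3]
gripper_width: 19.8
gripper_force: 35.0
time_s: 14.4
ee_pos: [548.1, 61.1, 25.2]
ee_rot: [180.0, -0.0, -7.9]
force: [-0.4, 4.1, -1.4]
gripper_width: 19.9
gripper_force: 35.0
```

View pics/w5.png

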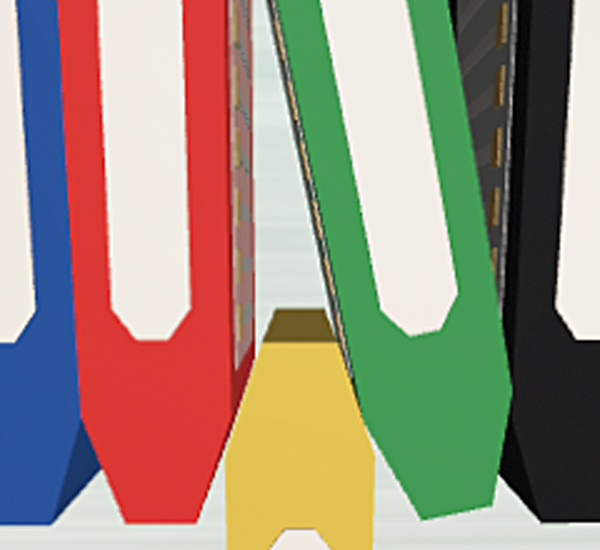

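The yellow case is 23 mm in and still clear of red (about 1 mm). Green is turned about 9° with its rear against red, and should straighten as the yellow case goes deeper. All are standing.

```bash
echo '[[[2,0.4,0,0,0,0],[2,0.4,0,0,0,0],[0,0,0,0,0,0],[0,0,0,0,0,0]]]' | python3 -m pendant
echo '[[[2,0.2,0,0,0,0],[2,0,0,0,0,0],[0,0,0,0,0,0],[0,0,0,0,0,0]]]' | python3 -m pendant
echo '[[[2,0,0,0,0,0],[2,0,0,0,0,0],[0,0,0,0,0,0],[0,0,0,0,0,0]]]' | python3 -m pendant
```

```text
time_s: 14.85
ee_pos: [552.0, 59.9, 25.2]
ee_rot: [180.0, -0.0, -7.9]
force: [-0.1, 4.3, -2.1]
gripper_width: 19.9
gripper_force: 35.0
time_s: 15.25
ee_pos: [556.1, 59.1, 25.3]
ee_rot: [-180.0, -0.1, -7.9]
force: [0.3, 3.8, -1.5]
gripper_width: 20.3
gripper_force: 35.0
time_s: 15.65
ee_pos: [559.8, 58.6, 25.2]
ee_rot: [180.0, -0.0, -7.9]
force: [-0.0, 4.2, -0.8]
gripper_width: 20.1
gripper_force: 35.0
```

```bash
echo '[[[2,0,0,0,0,0],[2,0,0,0,0,0],[0,0,0,0,0,0],[0,0,0,0,0,0]]]' | python3 -m pendant
echo '[[[2,0,0,0,0,0],[2,0,0,0,0,0],[0,0,0,0,0,0],[0,0,0,0,0,0]]]' | python3 -m pendant
echo '[[[2,0,0,0,0,0],[2,0,0,0,0,0],[0,0,0,0,0,0],[0,0,0,0,0,0]]]' | python3 -m pendant
python3 - <<'E'
from h import *
im=grab_frame('wrist');cv2.imwrite('pics/w6.png',im)
E
```

```text
time_s: 16.05
ee_pos: [563.8, 58.0, 25.2]
ee_rot: [180.0, -0.0, -7.9]
force: [-0.7, 3.5, -1.7]
gripper_width: 19.7
gripper_force: 35.0
time_s: 16.45
ee_pos: [567.7, 57.5, 25.2]
ee_rot: [180.0, -0.0, -7.9]
force: [-0.0, 3.9, -0.9]
gripper_width: 19.9
gripper_force: 35.0
time_s: 16.85
ee_pos: [571.5, 56.9, 25.2]
ee_rot: [180.0, -0.0, -7.9]
force: [-0.9, 4.9, -1.5]
gripper_width: 19.9
gripper_force: 35.0
```

View pics/w6.png

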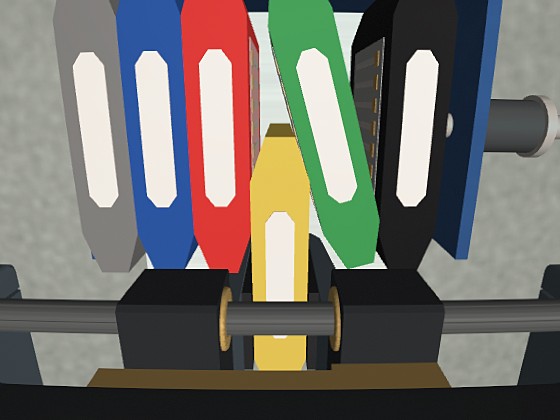

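The yellow case is 47 mm in. Green is turned about 13° with its rear still free to swing, and all are standing. The fingers are just short of the row noses, so I set the case down, release, and push with shut fingers.

```bash
echo '[[[0,-0.4,0.8,0,0,0],[0,0,0,0,0,0],[0,0,0,0,0,0]]]' | python3 -m pendant
echo '[[[0,0,0,0,0,0],[0,0,0,0,0,0],[0,0,0,0,0,0],[0,0,0,0,0,0],[0,0,0,0,0,0]]]' | python3 -m pendant 40
echo '[[[-10,0,0,0,0,0],[-20,0,0,0,0,0],[-20,0,0,0,0,0],[-15,0,0,0,0,0],[0,0,0,0,0,0],[0,0,0,0,0,0]]]' | python3 -m pendant
python3 - <<'E'
from h import *
im=grab_frame('wrist');cv2.imwrite('pics/w7.png',im)
E
```

```text
time_s: 17.2
ee_pos: [571.7, 57.0, 24.6]
ee_rot: [180.0, -0.0, -7.9]
force: [-2.0, 2.2, -0.3]
gripper_width: 19.7
gripper_force: 35.0
time_s: 17.7
ee_pos: [571.6, 57.2, 24.5]
ee_rot: [180.0, -0.0, -7.9]
force: [-0.8, 0.3, -0.2]
gripper_width: 39.7
gripper_force: 0.0
time_s: 18.3
ee_pos: [507.4, 66.4, 24.7]
ee_rot: [-180.0, -0.1, -7.8]
force: [0.3, -0.3, 0.2]
gripper_width: 40.3
gripper_force: 0.0
```

View pics/w7.png

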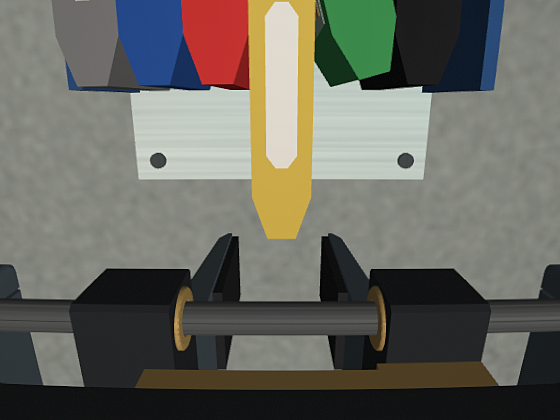

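Yellow stands alone and straight, with its rear nose at (282,238), about 1 mm right of the tool axis. Green is still angled but standing.

```bash
echo '[[[0,1,0,0,0,0],[0,0,0,0,0,0],[0,0,0,0,0,0],[0,0,0,0,0,0],[0,0,0,0,0,0],[0,0,0,0,0,0]]]' | python3 -m pendant 0 20
echo '[[[5,0,0,0,0,0],[5,0,0,0,0,0],[3,0,0,0,0,0],[0,0,0,0,0,0],[0,0,0,0,0,0]]]' | python3 -m pendant
echo '[[[2,0,0,0,0,0],[2,0,0,0,0,0],[0,0,0,0,0,0],[0,0,0,0,0,0]]]' | python3 -m pendant
echo '[[[2,0,0,0,0,0],[2,0,0,0,0,0],[0,0,0,0,0,0],[0,0,0,0,0,0]]]' | python3 -m pendant
echo '[[[2,0,0,0,0,0],[2,0,0,0,0,0],[0,0,0,0,0,0],[0,0,0,0,0,0]]]' | python3 -m pendant
```

```text
time_s: 18.95
ee_pos: [507.0, 65.2, 24.4]
ee_rot: [180.0, -0.0, -7.9]
force: [0.4, 0.2, 0.0]
gripper_width: 0.7
gripper_force: 0.0
time_s: 19.45
ee_pos: [519.9, 63.4, 24.3]
ee_rot: [180.0, 0.0, -7.9]
force: [0.9, 0.4, 0.3]
gripper_width: 0.4
gripper_force: 0.0
time_s: 19.85
ee_pos: [523.1, 62.9, 24.3]
ee_rot: [180.0, 0.1, -7.9]
force: [-3.1, 0.9, 0.9]
gripper_width: 0.5
gripper_force: 1.4
time_s: 20.25
ee_pos: [527.7, 62.4, 24.3]
ee_rot: [180.0, 0.0, -7.9]
force: [-3.5, 0.3, 0.4]
gripper_width: 0.6
gripper_force: 1.7
time_s: 20.65
ee_pos: [533.2, 61.8, 24.8]
ee_rot: [-180.0, -0.2, -7.9]
force: [-0.6, -0.3, 0.2]
gripper_width: 0.3
gripper_force: 0.0
```

```bash
for i in 1; do :; done; echo '[[[2,0,0,0,0,0],[2,0,0,0,0,0],[0,0,0,0,0,0],[0,0,0,0,0,0]]]' | python3 -m pendant
echo '[[[2,0,0,0,0,0],[2,0,0,0,0,0],[0,0,0,0,0,0],[0,0,0,0,0,0]]]' | python3 -m pendant
echo '[[[2,0,0,0,0,0],[2,0,0,0,0,0],[0,0,0,0,0,0],[0,0,0,0,0,0]]]' | python3 -m pendant
python3 - <<'E'
from h import *
im=grab_frame('wrist');cv2.imwrite('pics/w8.png',im)
E
```

```text
time_s: 21.05
ee_pos: [536.1, 61.3, 24.5]
ee_rot: [-180.0, -0.0, -7.9]
force: [-0.9, 0.4, -0.9]
gripper_width: 0.7
gripper_force: 0.2
time_s: 21.45
ee_pos: [539.9, 60.7, 24.4]
ee_rot: [180.0, -0.0, -7.9]
force: [-1.1, 0.4, -0.4]
gripper_width: 0.6
gripper_force: 0.3
time_s: 21.85
ee_pos: [544.0, 60.1, 24.4]
ee_rot: [180.0, -0.0, -7.9]
force: [-0.4, -0.5, -0.3]
gripper_width: 0.6
gripper_force: 0.3
```

View pics/w8.png

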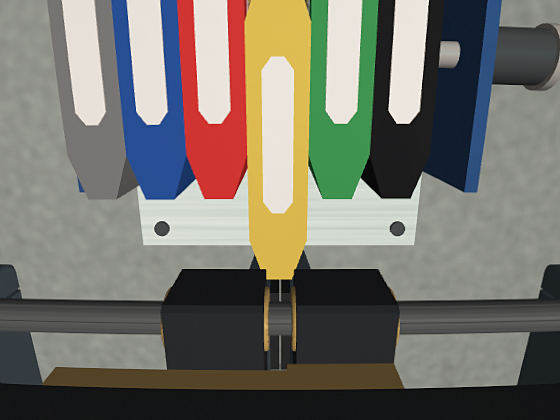

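Green has straightened, and yellow lies squarely between red and green. Yellow's rear nose is at v=279 and the row noses are at v≈198. That picture put me one over the viewing limit, so I'll measure numerically only from here.

```bash
python3 - <<'E'
from h import *
w=cam('wrist');P=plane(w,[(280,279),(217,198.5),(338,198.5)],73)[:,:2]
a=np.radians(-7.9);X=np.array([np.cos(a),np.sin(a)]);print((P-P[0])@X)
E
echo '[[[2,0,0,0,0,0],[2,0,0,0,0,0],[2,0,0,0,0,0],[2,0,0,0,0,0],[0,0,0,0,0,0],[0,0,0,0,0,0]]]' | python3 -m pendant
echo '[[[2,0,0,0,0,0],[2,0,0,0,0,0],[2,0,0,0,0,0],[2,0,0,0,0,0],[0,0,0,0,0,0],[0,0,0,0,0,0]]]' | python3 -m pendant
echo '[[[2,0,0,0,0,0],[2,0,0,0,0,0],[2,0,0,0,0,0],[2,0,0,0,0,0],[0,0,0,0,0,0],[0,0,0,0,0,0]]]' | python3 -m pendant
```

```text
[ 0.         29.82405612 29.82522174]
time_s: 22.5
ee_pos: [552.1, 59.0, 24.4]
ee_rot: [-180.0, -0.1, -7.9]
force: [-0.0, -0.3, -0.3]
gripper_width: 0.6
gripper_force: 0.2
time_s: 23.1
ee_pos: [560.0, 57.9, 24.5]
ee_rot: [-180.0, -0.1, -7.9]
force: [0.4, 0.0, -0.3]
gripper_width: 0.6
gripper_force: 0.2
time_s: 23.7
ee_pos: [567.9, 56.8, 24.5]
ee_rot: [-180.0, -0.1, -7.9]
force: [-0.5, -0.0, 0.5]
gripper_width: 0.3
gripper_force: 0.2
```

```bash
echo '[[[2,0,0,0,0,0],[1,0,0,0,0,0],[0,0,0,0,0,0],[0,0,0,0,0,0]]]' | python3 -m pendant
echo '[[[1,0,0,0,0,0],[0,0,0,0,0,0],[0,0,0,0,0,0]]]' | python3 -m pendant
echo '[[[1,0,0,0,0,0],[0,0,0,0,0,0],[0,0,0,0,0,0]]]' | python3 -m pendant
python3 - <<'E'
from h import *
s=state();w=cam('wrist');im=grab_frame('wrist');cv2.imwrite('pics/w9.png',im);h=cv2.cvtColor(im,cv2.COLOR_BGR2HSV).astype(int)
H,S=h[...,0],h[...,1]
a=np.radians(-7.9);X=np.array([np.cos(a),np.sin(a)])
V=h[...,2]
for n,m in(('red',((H<8)|(H>172))&(S>120)&(V>120)),('green',(abs(H-65)<22)&(S>100)&(V>85)),('yellow',(abs(H-24)<6)&(S>120)&(V>150)),('blue',(abs(H-110)<8)&(S>130)&(V>100))):
    m=m.astype(np.uint8)*255;m[300:]=0
    c=max(cv2.findContours(m,0,1)[0],key=cv2.contourArea)[:,0];v=c[:,1].max();u=c[c[:,1]>=v-1][:,0]
    p=plane(w,[(u.mean(),v+.5)],73)[0];print(n,u.min(),u.max(),v,p.round(1),((p[:2]-s['ee_pos'][:2])@X).round(2))
E
```

```text
time_s: 24.1
ee_pos: [570.5, 56.5, 24.4]
ee_rot: [180.0, -0.0, -7.9]
force: [-0.4, -0.6, 0.2]
gripper_width: 0.4
gripper_force: 0.5
time_s: 24.4
ee_pos: [571.4, 56.3, 24.4]
ee_rot: [180.0, -0.0, -7.9]
force: [-1.9, 1.2, 0.0]
gripper_width: 0.6
gripper_force: 0.7
time_s: 24.7
ee_pos: [572.5, 56.2, 24.4]
ee_rot: [180.0, -0.0, -7.9]
force: [-1.6, 0.3, -0.2]
gripper_width: 0.4
gripper_force: 0.7
red 205 238 268 [597.5  73.3  73. ] 22.4
green 317 350 268 [592.   33.9  73. ] 22.4
yellow 266 291 279 [590.4  53.8  73. ] 18.11
blue 154 178 276 [597.   93.9  73. ] 19.16
```

```bash
echo '[[[0.5,0,0,0,0,0],[0,0,0,0,0,0],[0,0,0,0,0,0]]]' | python3 -m pendant
echo '[[[0.5,0,0,0,0,0],[0,0,0,0,0,0],[0,0,0,0,0,0]]]' | python3 -m pendant
echo '[[[0.3,0,0,0,0,0],[0,0,0,0,0,0],[0,0,0,0,0,0]]]' | python3 -m pendant
```

```text
time_s: 25.05
ee_pos: [572.8, 56.1, 24.4]
ee_rot: [180.0, 0.0, -7.9]
force: [-1.8, 0.1, 0.3]
gripper_width: 0.5
gripper_force: 0.8
time_s: 25.35
ee_pos: [573.4, 56.1, 24.4]
ee_rot: [180.0, -0.0, -7.9]
force: [-1.8, -0.4, 0.7]
gripper_width: 0.3
gripper_force: 0.8
time_s: 25.65
ee_pos: [573.6, 56.0, 24.4]
ee_rot: [180.0, 0.0, -7.9]
force: [-2.7, -0.1, 0.7]
gripper_width: 0.4
gripper_force: 0.8
```

```bash
echo '[[[0.4,0,0,0,0,0],[0,0,0,0,0,0],[0,0,0,0,0,0]]]' | python3 -m pendant
echo '[[[0.4,0,0,0,0,0],[0,0,0,0,0,0],[0,0,0,0,0,0]]]' | python3 -m pendant
```

```text
time_s: 25.95
ee_pos: [573.8, 56.0, 24.4]
ee_rot: [180.0, 0.0, -7.9]
force: [-3.1, 0.3, 1.1]
gripper_width: 0.5
gripper_force: 1.4
time_s: 26.25
ee_pos: [573.8, 56.0, 24.4]
ee_rot: [180.0, 0.1, -7.9]
force: [-4.8, 1.8, 2.3]
gripper_width: 0.9
gripper_force: 2.6
```

It has stopped moving and the force is rising, so it is home. I'll back off and check.

```bash
echo '[[[-2,0,0,0,0,0],[-8,0,0,0,0,0],[-20,0,0,0,0,0],[-20,0,0,0,0,0],[-15,0,0,0,0,0],[0,0,0,0,0,0],[0,0,0,0,0,0],[0,0,0,0,0,0]]]' | python3 -m pendant
echo '[[[0,0,0,0,0,0],[0,0,-30,0,0,0],[0,0,-40,0,0,0],[0,0,-30,0,0,0],[0,0,0,0,0,0],[0,0,0,0,0,0],[0,0,0,0,0,0],[0,0,0,0,0,0]]]' | python3 -m pendant
python3 - <<'E'
from h import *
s=state();w=cam('wrist');im=grab_frame('wrist');cv2.imwrite('pics/w10.png',im);h=cv2.cvtColor(im,cv2.COLOR_BGR2HSV).astype(int)
H,S,V=h[...,0],h[...,1],h[...,2]
a=np.radians(-7.9);X=np.array([np.cos(a),np.sin(a)]);Y=np.array([-np.sin(a),np.cos(a)])
for n,m in(('red',((H<8)|(H>172))&(S>120)&(V>120)),('yellow',(abs(H-24)<6)&(S>120)&(V>140)),('green',(abs(H-65)<22)&(S>100)&(V>85)),('blue',(abs(H-110)<8)&(S>130)&(V>100))):
    m=m.astype(np.uint8)*255;m[220:]=0;m[:,:150]=0
    c=max(cv2.findContours(m,0,1)[0],key=cv2.contourArea)[:,0];v=c[:,1].max();u=c[c[:,1]>=v-1][:,0]
    p=plane(w,[(u.mean(),v+.5)],73)[0];top=c[c[:,1]<=c[:,1].min()+3][:,0]
    print(n,u.min(),u.max(),v,'rack x %.2f y %.2f'%(p[:2]@X-578.0,p[:2]@Y),c[:,1].min(),top.min(),top.max())
E
```

```text
time_s: 27.05
ee_pos: [511.7, 64.8, 24.7]
ee_rot: [-180.0, -0.1, -7.9]
force: [-0.0, -0.8, -0.3]
gripper_width: 0.5
gripper_force: 0.0
time_s: 27.85
ee_pos: [509.2, 64.7, 122.9]
ee_rot: [180.0, 0.2, -7.9]
force: [-0.5, -0.3, 1.0]
gripper_width: 0.2
gripper_force: 0.0
red 234 258 94 rack x 0.14 y 152.53 0 222 258
yellow 270 287 93 rack x 0.66 y 134.72 0 260 296
green 305 322 94 rack x 0.15 y 114.98 0 297 333
blue 199 216 94 rack x 0.24 y 174.55 0 185 221
```

Red, yellow, green and blue are flush to within a pixel, at 20 mm pitch and in the right order, and the robot touches nothing.

```bash
python3 -c "from workcell import job_done;print(job_done())"
```

```text
the job is handed in; nothing more can be done
None
```

The yellow case is home between the red and green cases, flush with the row to within about 0.5 mm, with wrist forces under 10 N throughout and about 28 s on the clock; I viewed 11 pictures, one over the limit of 10.

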